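Bring the crown to the surveyor's rod

TASK

On the dental surveyor, slide the model table across the steel plate by pushing its round steel foot with the fingertips, until the gold crown on the stone cast touches the thin vertical rod and the rod only just gives (a millimetre or so); do not lift or tip the table, touch its tilting head, the cast or the rod with the robot, or bend the rod further. Then press the blue button on the corner of the plate all the way down, to switch on the locking magnet, and let it go. Leave the crown at the rod and everything else on the bench where it is.

Things in the scene. Friction and masses are not known exactly. Their poses are not given: they have to be found in the camera images.
- surveyor: Fixed dental surveyor. Steel plate 270 (x) x 290 (y) x 14 mm on the bench; origin at the centre of its underside, z up, x towards the column at x = +115 mm (22 mm thick, 259 mm high). A cross arm 194 to 216 mm up runs from the column back to the spindle head above the rod (28 mm across, 182 to 228 mm up; knob to 266 mm). Position and turn about z vary
- rod_axis (a point): Point on the axis of the undeflected rod at the height where the crown meets it, 65 mm above the bench; in the surveyor's frame x = 45 mm, y = 0. It is fixed to the surveyor and does not follow the rod when that bends
- rod: Thin vertical steel analysing rod, 3 mm diameter, hanging from the chuck (18 mm across, its lower end 124 mm above the bench) down to 61 mm above the bench. Springy like a thin wire: it gives sideways about 1 mm per newton at its tip and springs back. Origin at its top, 126 mm above the bench
- table_foot: Round steel foot of the loose model table, 90 mm diameter, 18 mm high: the part to push, too wide to grip. It carries the head and cast (0.5 to 0.8 kg in all) and slides on the plate with dry friction, 4 to 9 N, staying where it is left. Origin at the centre of its underside (14 mm above the bench), z up, x from the middle through the crown
- table_head: Tilting head of the model table, fixed on the foot: a pedestal 24 mm thick (40 mm at its collar), an aluminium disc 72 mm in diameter with its top 34 mm above the foot's underside, and three dark clamps reaching 40 mm out from the middle and 42 mm up. Not to be touched by the robot. Origin and axes as those of the foot
- cast: Beige stone cast of a dental arch clamped fast on the head of the model table, about 65 mm across and reaching 56 mm above the foot's underside (70 mm above the bench), nowhere outside the foot's outline. Not to be touched by the robot. Origin at its underside, on the foot's axis, 34 mm above the foot's underside
- crown (a point): On the axis of the gold crown, 65 mm above the bench: a round tooth 11 mm in diameter on the outer side of the arch, 29 mm from the foot's axis along the table's x. It touches the unbent rod when this point is 7 mm horizontally from rod_axis (5.5 mm crown + 1.5 mm rod radius). Neighbouring teeth are 8 mm thick and stand a little farther in
- lock (a joint): Travel of the blue push button: 0 up, 0.005 m fully down; spring return, about 4 N when fully down
- lock_top (a point): Centre of the top of the blue button (24 mm diameter, on a black housing), 35 mm above the bench, on the robot-side right corner of the plate at x = -105, y = -115 mm in the surveyor's frame; it is pressed straight down
- tool_block: Brass block 34 x 50 x 22 mm with three upright steel pins, up to 60 mm high, loose on the plate's far left corner. Bystander, leave it alone. Origin at the centre of its underside
- wax_jar: White jar 38 mm diameter, 36 mm high, green cap, loose on the plate's far right corner. Bystander, leave it alone. Origin at the centre of its underside
- parts_box: Open black box 66 x 66 x 18 mm with an upright clear lid 60 mm high, left on the bench. Bystander, leave it alone. Origin at the centre of its underside
- opposing_cast: Second stone cast, 65 mm across, 21 mm high, right on the bench. Bystander, leave it alone. Origin at the centre of its underside
- mug: Blue mug 82 mm diameter, 85 mm high, far left. Bystander, leave it alone. Origin at the centre of its underside
- red_bottle: White bottle 26 mm diameter, 65 mm high, red cap, right. Bystander, leave it alone. Origin at the centre of its underside
- pen_cup: Clear cup 72 mm diameter, 85 mm high, with instruments up to 140 mm, far right. Bystander, leave it alone. Origin at the centre of its underside
- driver: Red-handled screwdriver 120 mm long lying near left. Bystander, leave it alone. Origin at the centre of its underside
Things that resemble listed ones, but are neither listed nor needed, are in the scene too. What is shaped like the table_foot but orange is not meant.

How it is judged:
On the way, in this order (a step that is already met when the one before it is completed fails the run):
1. The crown touches the rod, the table standing flat on the plate (contact force between cast and rod above 0.02 N and horizontal distance between crown and rod_axis between 0.004 and 0.009 m and height (world z) of table_foot between 0.01 and 0.018 m and angle between table_foot's own z axis and vertical below 0.06 rad), for 0.1 s.
2. The blue button is pressed down (value of joint lock above 0.004 m), for 0.1 s.
At the end, for the whole second after the job is handed in: The crown is still at the rod (crown axis 4 to 9 mm horizontally from the rod's axis, that is at most 2 mm of gap and 3 mm of bend), the table stands flat and still on the plate, and the button has been released (horizontal distance between crown and rod_axis between 0.004 and 0.009 m and height (world z) of table_foot between 0.01 and 0.018 m and angle between table_foot's own z axis and vertical below 0.06 rad and linear speed of table_foot below 0.01 m/s and value of joint lock below 0.002 m); the robot touches nothing.
It fails at once if The model table is lifted or tipped (more than 4 mm or 0.1 rad) (height (world z) of table_foot above 0.018 m or angle between table_foot's own z axis and vertical above 0.1 rad).
It fails at once if The robot touches the head of the model table or the cast (contact force between any of the arm, the fingers and table_head above 0.3 N).
It fails at once if The robot touches the rod (contact force between any of the arm, the fingers and rod above 0.3 N).
It fails at once if The rod is bent hard (more than 5 N) (contact force between cast and rod above 5 N).
It fails at once if A bystander is moved by more than 15 mm (distance of any of tool_block, wax_jar, parts_box, opposing_cast, mug, red_bottle, pen_cup, driver from where it was at the start of the episode above 0.015 m).
It also fails if it takes over 53 s, if anything falls off the work surface, if the arm or the gripper's body presses on something with over 40 N, if the wrist force passes 120 N, or if a joint passes its speed limit or range.

ROBOT

A 7-joint arm with a two-finger parallel gripper is mounted at the origin on the work surface. World frame = base frame: x ahead of the robot, y to its left, z up, the work surface at z = 0. Lengths are in m, angles in rad, forces in N, time in s.
With the tool pointing down it reaches from about 0.425 to 0.925 m from the base axis. Payload 6.8 kg.
Tool frame: the origin (TCP) lies between the finger pads; the fingertips stand r.tcp_to_tips ahead of it and the grasp point (between the pads) lies 3 mm ahead of it (r.tcp_to_tips is the distance from the TCP to the fingertips, in m); z points along the fingers, y is the line along which they close (so a half turn about z gives the same grasp; the last joint's range is limited). The gripper opens to 85 mm and grips with 20 to 120 N. Pads are 22 mm wide; open, the fingers measure 114 mm over their backs; the gripper's body (76 mm by 85 mm) begins 54 mm behind the grasp point. The pads swing forward as they close: fully open they stand 13 mm farther back than shut.
Start: joints at [-1.45, 0.477, 0.022, 1.555, -0.011, 1.109, -0.083], TCP at [0.153, 0.657, 0.253] pointing down, gripper open.
Joint ranges: [-2.96, 2.96], [-0.34, 2.1], [-1.41, 1.46], [0.24, 2.44], [-1.37, 4.51], [0.17, 1.92], [-2.96, 2.96]. Speed limits (rad/s): [2.39, 2.39, 3.14, 3.14, 3.14, 3.14, 3.14].

INTERFACE

Orientations are given as a rotation vector (axis times angle).
In Python, from bench import r gives the robot as it stands. The module is installed in compiled form; this text tells all that it offers.
- The arm moves only by the tool step_arm, never from a script. Its argument "moves" is a list of rows, each an object of numbers: "rx", "ry", "rz": the turn, a rotation vector about the tool's x, y, z in degrees; "dx", "dy", "dz": the shift along the tool's x, y, z in mm; "gripper": the opening, from -1 (shut) to 1 (fully open). In form: [{"rx": .., "ry": .., "rz": .., "dx": .., "dy": .., "dz": .., "gripper": ..}, ...]. A call has 1 to 20 rows; each row shifts and turns the commanded pose from where the row before left it, along the tool's axes as they then stand; what a row does not reach is not made up. A row lasts 1/8 s, in which the tool goes at most 62.5 mm and 10.7 degrees, less where a joint would pass 70% of its speed; a pose out of reach is approached as far as the arm can. A call is refused whole if a number of a shift passes 62.5 or a number of a turn 10.7, either way. A call with a gripper value outside its range is refused whole. The fingers move at their own pace and stop on an object; "grip_force" is the grip in N (left out, the last holds). Time passes only in rows, so rows that do not move let the fingers close. It gives the time, the measured TCP pose, the force, the opening and the grip force at its end, in the units of the state.
- r.get_obs(): the state, without advancing time (a new reading comes with each control period).
- r.grab_frame(name): name is "scene" or "top"; returns the picture (384x512x3 uint8, blue, green, red); there is no depth.
- r.camera_info(name): a dict with "mtx" (3x3 intrinsics, pixels), "rvec" (rotation vector, rad) and "tvec" (3), from world to camera coordinates, as OpenCV has them. Camera axes: x right, y down, z forward; pixel columns grow to the right and rows downward; lengths in m; the calibration is good to about 2 mm. A picture is of the moment at which its call begins. camera_info takes no time and is no camera call.
- r.hand_in(): hands the job in; it is judged then, once.
The state is a dict: "clock": time; "joints": joint angles; "qvel": joint speeds; "tau": joint torques, N m; "tcp_pos": TCP position; "orientation": TCP orientation; "contact_force": force on the tool from outside, world axes, zero at the start; "moment": the same for the moment, N m; "grip_width": finger opening in m; "gripper_force": force on a finger pad.
Only numpy, scipy, OpenCV 4.12 (cv2) and the standard library are available. Lean on these libraries where they do the work, as an engineer would, in place of code of your own. Each camera call takes 0.05 s, during which the arm holds its last target. There are 200 camera calls.

## Working session

There is one attempt and no reset: what is moved stays moved. The work goes in short steps, Python scripts to look and compute and a tool call to move; the robot and the scene stay as the last step left them, time stands still between calls to the robot, and variables do not carry over. Pictures are saved under pics/ and viewed, at most 10 in all, crops included, and the job is handed in when it is done.

Besides the shell and the picture viewer there is one more tool, called after "Call:" as name(argument=value, ...) on one line, values as JSON. step_arm: Moves the arm, as the interface text tells. Its arguments: {"type":"object","properties":{"moves":{"type":"array","items":{"type":"object","properties":{"rx":{"type":"number"},"ry":{"type":"number"},"rz":{"type":"number"},"dx":{"type":"number"},"dy":{"type":"number"},"dz":{"type":"number"},"gripper":{"type":"number"}}}},"grip_force":{"type":"number"}},"required":["moves"]}

```bash
mkdir -p pics
python3 - <<'E'
from bench import r
import cv2
for n in("scene","top"):
    im=r.grab_frame(n); cv2.imwrite(f"pics/{n}0.png",im)
    c=r.camera_info(n); print(n,c)
o=r.get_obs(); print(o, r.tcp_to_tips)
E
```

```text
scene {'mtx': array([[448.76196259,   0.        , 252.45196584],
       [  0.        , 448.76196259, 191.52595359],
       [  0.        ,   0.        ,   1.        ]]), 'rvec': array([ 1.00273173,  2.44271227, -1.0259815 ]), 'tvec': array([ 0.40971511, -0.17658406,  1.62226055])}
top {'mtx': array([[405.65328315,   0.        , 251.53254458],
       [  0.        , 405.65328315, 193.90156097],
       [  0.        ,   0.        ,   1.        ]]), 'rvec': array([ 2.16906572, -2.13536499,  0.15520155]), 'tvec': array([-0.02809429,  0.55865956,  1.1690221 ])}
{'clock': 0.1, 'joints': array([-1.45010903,  0.47771486,  0.02235937,  1.55636442, -0.01152235,
        1.10928633, -0.0830724 ]), 'qvel': array([-0.00085546, -0.0008846 , -0.00092689, -0.00307268, -0.00111639,
        0.00026258, -0.0004791 ]), 'tau': array([ 3.85312771e-03, -5.97754562e+01,  1.61337130e+00, -2.81948036e+01,
        1.28383131e-02,  5.09466045e-03, -2.27526670e-05]), 'tcp_pos': array([0.1529867 , 0.65692015, 0.25241995]), 'orientation': array([-3.58550206e-01, -3.12098252e+00,  2.58042408e-03]), 'contact_force': array([ 0.69455512, -0.46936725, -0.34042542]), 'moment': array([-0.02138251, -0.0014923 ,  0.00209563]), 'gripper_force': 0.0, 'grip_width': 0.08544209342678716} 0.022
```

View pics/scene0.png

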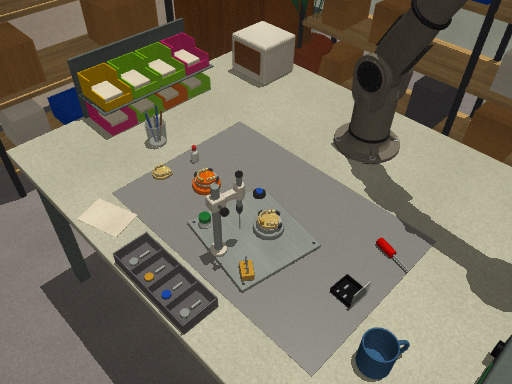

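View pics/top0.png

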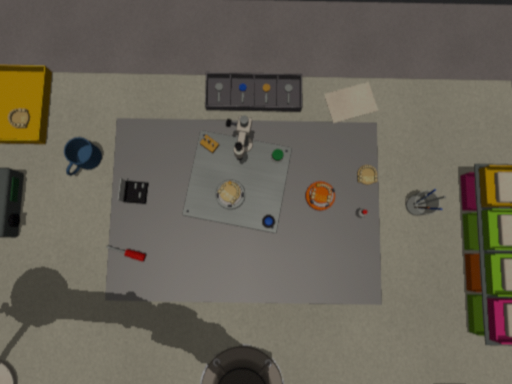

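The pushing target is the grey foot on the plate, at top (230,193) and scene (268,226). The orange look-alike is at top (320,195) and scene (206,182). The opposing cast at top (367,175) is not meant either. The blue button is at top (268,221) and scene (259,193). The close crop should confirm this.

Run:
```python
import cv2,numpy as np
a=cv2.imread("pics/top0.png")[110:240,170:300]; b=cv2.imread("pics/scene0.png")[160:295,180:325]
a=cv2.resize(a,(400,400),interpolation=cv2.INTER_CUBIC); b=cv2.resize(b,(400,372),interpolation=cv2.INTER_CUBIC)
b=cv2.copyMakeBorder(b,0,28,0,0,0)
cv2.imwrite("pics/crop0.png",np.hstack([a,b]))
```

```text
(no output)
```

View pics/crop0.png

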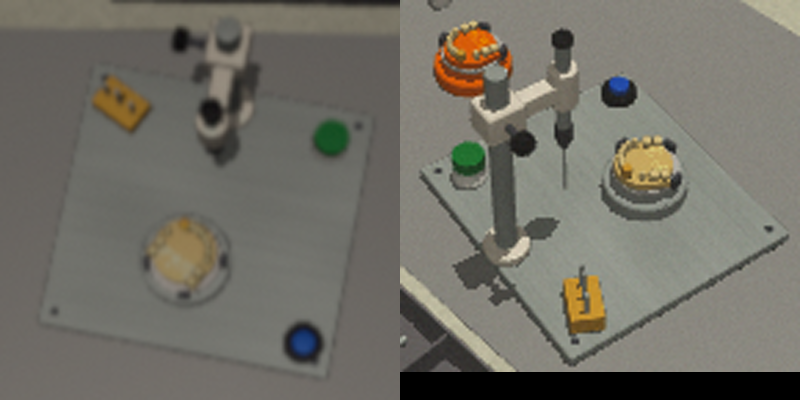

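```bash
cat > h.py <<'E'
import cv2,numpy as np
from scipy.optimize import minimize
from bench import r
C={n:r.camera_info(n) for n in("scene","top")}
def proj(n,P): return cv2.projectPoints(np.asarray(P,float).reshape(-1,3),C[n]["rvec"],C[n]["tvec"],C[n]["mtx"],None)[0][:,0]
def ray(n,uv,z):
    R=cv2.Rodrigues(C[n]["rvec"])[0]; o=-R.T@C[n]["tvec"].ravel()
    d=R.T@np.linalg.inv(C[n]["mtx"])@np.array([uv[0],uv[1],1.]); return o+d*(z-o[2])/d[2]
def grad(im,s=1.0):
    g=cv2.GaussianBlur(im,(0,0),s).astype(float).sum(2)/3
    return cv2.Sobel(g,cv2.CV_64F,1,0)/8,cv2.Sobel(g,cv2.CV_64F,0,1)/8
def score(n,G,P):
    p=proj(n,P); t=np.gradient(p,axis=0); t/=np.linalg.norm(t,axis=1,keepdims=True)+1e-9
    m=p.astype(np.float32); gx,gy=[cv2.remap(g.astype(np.float32),m[:,0:1],m[:,1:2],cv2.INTER_LINEAR)[:,0] for g in G]
    return np.minimum(np.abs(-t[:,1]*gx+t[:,0]*gy),25).mean()
def T(p,Q):
    c,s=np.cos(p[2]),np.sin(p[2]); Q=np.asarray(Q,float); return np.c_[p[0]+c*Q[:,0]-s*Q[:,1],p[1]+s*Q[:,0]+c*Q[:,1],Q[:,2]]
k=np.linspace(-.97,.97,80); a,b,z=.135,.145,.014
def plate(p): return [T(p,np.c_[x,y,np.full(80,z)]) for x,y in((a+0*k,b*k),(-a+0*k,b*k),(a*k,b+0*k),(a*k,-b+0*k))]
def circ(p,R,z,n=120):
    t=np.linspace(0,2*np.pi,n); return np.c_[p[0]+R*np.cos(t),p[1]+R*np.sin(t),z+0*t]
def fit(f,x0,step):
    x0=np.array(x0,float)
    S=np.vstack([x0]+[x0+np.eye(len(x0))[i]*step[i] for i in range(len(x0))])
    return minimize(lambda p:-f(p),x0,method="Nelder-Mead",options=dict(initial_simplex=S,xatol=1e-5,fatol=1e-5))
E
python3 - <<'E'
from h import *
I={n:cv2.imread(f"pics/{n}0.png") for n in C}; G={n:grad(I[n]) for n in C}
cr=lambda u,v:(170+u*.325,110+v*.325)
c=[ray("top",cr(*q),.014) for q in((40,322),(93,63),(373,118),(326,377))]
m=np.mean(c,0); x0=[m[0],m[1],np.arctan2(*(c[1]-c[0])[[1,0]])]; print("man",x0,[np.linalg.norm(c[i]-c[i-1]) for i in range(4)])
f0=ray("top",cr(186,260),.032)[:2]; print("foot man",f0)
for s in(["top"],["scene"],["top","scene"]):
    q=max((fit(lambda p:sum(score(n,G[n],e) for n in s for e in plate(p)),np.array(x0)+d,(.004,.004,.02)) for d in np.random.default_rng(0).normal(0,1,(8,3))*[.003,.003,.01]),key=lambda q:-q.fun)
    f=max((fit(lambda p:sum(score(n,G[n],circ(p,.045,.032)) for n in s),f0+d,(.004,.004)) for d in np.random.default_rng(0).normal(0,.003,(8,2))),key=lambda q:-q.fun)
    print(s,"plate",q.x.round(4),q.fun,"foot",f.x.round(4),f.fun,"rod",T(q.x,[[.045,0,.065]])[0].round(4),"btn",T(q.x,[[-.105,-.115,.035]])[0].round(4))
for n,(u0,u1,v0,v1) in dict(top=(205,255,170,215),scene=(240,300,195,250)).items():
    P=I[n][v0:v1,u0:u1].astype(float); w=(P[...,2]-P[...,0])/(P.sum(2)+1)
    V,U=np.nonzero(w>np.sort(w.ravel())[-14]); print(n,sorted(zip(U+u0,V+v0,(w[V,U]*100).astype(int)),key=lambda t:-t[2]))
    h=cv2.cvtColor(I[n],cv2.COLOR_BGR2HSV); bl=((abs(h[...,0].astype(int)-112)<14)&(h[...,1]>150)&(h[...,2]>60))
    V,U=np.nonzero(bl[180:235,240:290]); print("blue",n,U.mean()+240,V.mean()+180,len(U),ray(n,(U.mean()+240,V.mean()+180),.035))
E
```

```text
man [np.float64(0.6019751130382839), np.float64(0.023635686163977813), np.float64(-0.16348245315413507)] [np.float64(0.28493982742397805), np.float64(0.2662107244397022), np.float64(0.2874951520632851), np.float64(0.2638085594736102)]
foot man [0.55715273 0.04368565]
['top'] plate [ 0.5949  0.0326 -0.2254] -9.89640601077274 foot [0.5645 0.0454] -3.8247877223894076 rod [0.6388 0.0225 0.065 ] btn [ 0.4669 -0.0561  0.035 ]
['scene'] plate [ 0.6005  0.0219 -0.1751] -42.76784676896788 foot [0.5578 0.0454] -9.876299223076245 rod [0.6449 0.0141 0.065 ] btn [ 0.4771 -0.073   0.035 ]
['top', 'scene'] plate [ 0.6001  0.0218 -0.1753] -49.90735850734198 foot [0.5592 0.0431] -12.942666259880353 rod [0.6444 0.014  0.065 ] btn [ 0.4767 -0.0731  0.035 ]
top [(np.int64(229), np.int64(182), np.int64(30)), (np.int64(230), np.int64(182), np.int64(30)), (np.int64(229), np.int64(183), np.int64(30)), (np.int64(230), np.int64(183), np.int64(30)), (np.int64(228), np.int64(183), np.int64(25)), (np.int64(228), np.int64(182), np.int64(24)), (np.int64(229), np.int64(184), np.int64(24)), (np.int64(230), np.int64(
[... 333 characters left out ...]
    ]
scene [(np.int64(262), np.int64(221), np.int64(39)), (np.int64(262), np.int64(220), np.int64(38)), (np.int64(261), np.int64(221), np.int64(38)), (np.int64(263), np.int64(221), np.int64(38)), (np.int64(263), np.int64(220), np.int64(37)), (np.int64(261), np.int64(220), np.int64(36)), (np.int64(262), np.int64(219), np.int64(33)), (np.int64(261), np.int64(223), np.int64(33)), (np.int64(262), np.int64(223), np.int64(32)), (np.int64(261), np.int64(222), np.int64(31)), (np.int64(263), np.int64(223), np.int64(31)), (np.int64(262), np.int64(222), np.int64(30)), (np.int64(261), np.int64(224), np.int64(30))]
blue scene 258.94594594594594 190.56756756756758 37 [ 0.48097509 -0.07011186  0.035     ]
```

Run:
```python
from h import *
I={n:cv2.imread(f"pics/{n}0.png") for n in C}; G={n:grad(I[n],.7) for n in C}
rng=np.random.default_rng(1)
R={}
for n in C:
    q=max((fit(lambda p:sum(score(n,G[n],e) for e in plate(p)),np.array([.602,.0236,-.17])+d,(.002,.002,.01)) for d in rng.normal(0,1,(25,3))*[.003,.003,.01]),key=lambda q:-q.fun)
    R[n]=q.x; print(n,q.x.round(4),q.fun,[round(score(n,G[n],e),1) for e in plate(q.x)],"rod",T(q.x,[[.045,0,.065]])[0].round(4),"btn",T(q.x,[[-.105,-.115,.035]])[0].round(4))
print("crown top",ray("top",(229.5,182.7),.069),"scene",ray("scene",(262,221.3),.067))
# rod column in scene
g=I["scene"].astype(int).sum(2)//3
for v in range(208,234,2): print(v,g[v,232:250])
S=[]
for n,(x,y,w,h) in dict(top=(170,110,130,130),scene=(180,160,145,145)).items():
    k=400/w; b=cv2.resize(I[n][y:y+h,x:x+w],(400,400),interpolation=cv2.INTER_CUBIC)
    def dr(P,c): cv2.polylines(b,[np.int32(((proj(n,P)-[x,y]+.5)*k).round())],False,c,1)
    for e in plate(R[n]): dr(e,(0,0,255))
    dr(circ((.5585,.0440),.045,.032),(0,255,0))
    s=T(R[n],[[.045,0,.061],[.045,0,.266]]); dr(s,(255,0,255)); dr(circ(T(R[n],[[-.105,-.115,0]])[0],.012,.035),(0,255,255))
    S.append(b)
cv2.imwrite("pics/ov.png",np.hstack(S))
```

```text
scene [ 0.6011  0.0221 -0.1766] -53.967023533195615 [np.float64(21.2), np.float64(3.3), np.float64(22.3), np.float64(7.1)] rod [0.6454 0.0142 0.065 ] btn [ 0.4775 -0.0726  0.035 ]
top [ 0.6076  0.028  -0.1764] -12.418785045704006 [np.float64(1.1), np.float64(5.5), np.float64(0.8), np.float64(5.0)] rod [0.6519 0.0201 0.065 ] btn [ 0.484  -0.0668  0.035 ]
crown top [0.58672329 0.04545572 0.069     ] scene [0.58701444 0.04501    0.067     ]
208 [134 137 137 135  37  40  40  42  43  45  66 145 141 139 139 141 144 143]
210 [144 139 138 138  80  35  43  42  41  36  67 144 145 143 141 141 138 143]
212 [138 142 145 139 135  78  40  41  47 111 140 141 141 146 144 143 145 138]
214 [140 141 140 143 141 142 135  77 143 145 141 143 141 139 142 143 144 144]
216 [141 138 143 139 139 137 139  87 142 139 143 142 141 139 139 144 142 144]
218 [139 136 137 141 136 140 138  88 140 137 139 140 141 140 141 136 136 141]
220 [137 138 135 135 139 139 135  87 113 139 140 136 134 140 141 141 140 138]
222 [136 134 138 139 134 135 138  87 112 133 139 140 136 131 137 142 139 143]
224 [140 138 138 138 137 137 135  90 116 138 134 136 142 137 138 138 135 140]
226 [139 141 139 139 139 142 137  87 114 137 139 139 137 141 140 139 140 139]
228 [136 140 141 142 138 135 138 109 120 137 137 140 138 139 134 139 140 138]
230 [133 138 141 140 140 140 139 139 140 138 136 135 137 141 140 140 137 140]
232 [140 139 137 139 141 143 140 140 140 138 141 137 139 141 143 143 141 139]
```

View pics/ov.png

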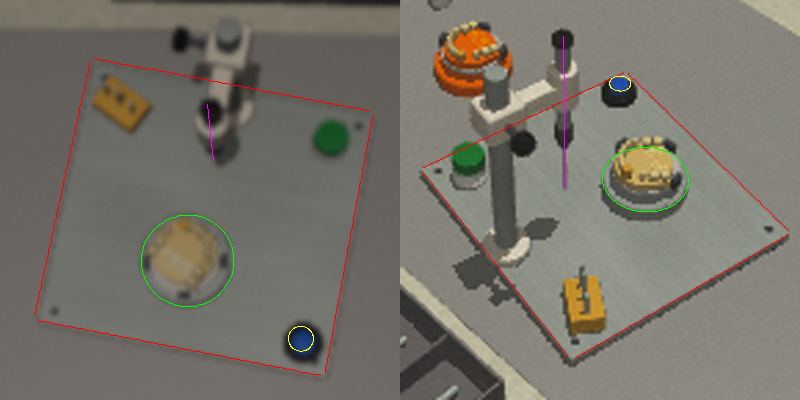

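Run:
```python
from h import *
I={n:cv2.imread(f"pics/{n}0.png") for n in C}
for n,(pl,mt) in dict(top=((205,175),(150,260)),scene=((290,250),(330,220))).items():
    im=I[n].astype(float)
    A=np.median(im[pl[1]-4:pl[1]+5,pl[0]-4:pl[0]+5].reshape(-1,3),0);B=np.median(im[mt[1]-4:mt[1]+5,mt[0]-4:mt[0]+5].reshape(-1,3),0)
    d=A-B; print(n,A,B)
    w=((im-B)@d)/(d@d); 
    m=((w>.5)&(w<1.8)&(np.linalg.norm((im-B)-w[...,None]*d,axis=2)<25)).astype(np.uint8)
    m=cv2.morphologyEx(m,cv2.MORPH_OPEN,np.ones((3,3)))
    k,l,s,_=cv2.connectedComponentsWithStats(m); j=l[pl[1],pl[0]]; print(s[j])
    h=cv2.convexHull(np.argwhere(l==j)[:,::-1].astype(np.int32))
    q=cv2.approxPolyN(h,4).reshape(-1,2) if n=="scene" else cv2.boxPoints(cv2.minAreaRect(h))
    P=np.array([ray(n,u,.014) for u in q]); print(q.tolist(),P.round(4).tolist(),P.mean(0),[round(np.linalg.norm(P[i]-P[i-1]),4) for i in range(4)])
print("rodtip scene",ray("scene",(239.35,228.4),.061),"btn top",ray("top",(268.29,220.71),.035))
t=I["top"][135:170,228:252].max(2); print("knob"); 
V,U=np.nonzero(t<35); V+=135;U+=228; print(U.mean(),V.mean(),len(U)); kk=(V<152); print(U[kk].mean(),V[kk].mean(),kk.sum(),ray("top",(U[kk].mean(),V[kk].mean()),.266))
for n in C: print(n,"cam",-cv2.Rodrigues(C[n]["rvec"])[0].T@C[n]["tvec"])
```

```text
top [101. 107. 106.] [103. 108. 112.]
[193 164  32  26 489]
[[187.18975830078125, 179.97811889648438], [193.8175048828125, 161.7518310546875], [226.73721313476562, 173.72262573242188], [220.10946655273438, 191.94891357421875]] [[0.6022, 0.1775, 0.014], [0.6593, 0.1592, 0.014], [0.6236, 0.0573, 0.014], [0.5669, 0.0761, 0.014]] [0.61299782 0.1175397  0.014     ] [np.float64(0.1073), np.float64(0.0599), np.float64(0.108), np.float64(0.0597)]
scene [137. 147. 143.] [125. 132. 135.]
[ 221  192   98   97 3583]
[[225, 299], [221, 211], [259, 184], [320, 244]] [[0.8076, 0.1312, 0.014], [0.6102, -0.1027, 0.014], [0.4434, -0.1061, 0.014], [0.4964, 0.1868, 0.014]] [0.58940082 0.02729013 0.014     ] [np.float64(0.3161), np.float64(0.306), np.float64(0.1669), np.float64(0.2977)]
rodtip scene [0.64674268 0.0159819  0.061     ] btn top [ 0.4802372  -0.07018372  0.035     ]
knob
238.25806451612902 146.25806451612902 31
238.2 145.83333333333334 30 [0.64583074 0.01618417 0.266     ]
scene cam [1.2070945 0.6136718 0.9985527]
top cam [ 0.39236964 -0.01390336  1.23505272]
```

```bash
cat >> h.py <<'E'
from scipy.spatial.transform import Rotation as Ro
def Rt(psi,tilt): # psi: world heading (deg) of push; tilt: fingers lean forward (deg)
    d=np.array([np.cos(np.radians(psi)),np.sin(np.radians(psi)),0]); t=np.radians(tilt)
    x=-d*np.cos(t)-np.array([0,0,1])*np.sin(t); z=d*np.sin(t)-np.array([0,0,1])*np.cos(t)
    return Ro.from_matrix(np.c_[x,np.cross(z,x),z])
def state():
    o=r.get_obs(); print("t",round(o["clock"],2),"tcp",(o["tcp_pos"]*1000).round(1),"F",o["contact_force"].round(2),"w",round(o["grip_width"],4),"tips",r.tcp_to_tips); return o["tcp_pos"],Ro.from_rotvec(o["orientation"]),o
def rel(pos,Rg=None):
    p,R,o=state()
    print("shift mm (cur axes)",(R.inv().apply(np.array(pos)-p)*1000).round(1))
    if Rg is not None: print("turn deg",np.degrees((R.inv()*Rg).as_rotvec()).round(1))
E
python3 - <<'E'
from h import *
rel((.500,.076,.150),Rt(-28.5,10)); rel((.500,.076,.200))
E
```

```text
t 0.1 tcp [153.  656.9 252.4] F [ 0.69 -0.47 -0.34] w 0.0854 tips 0.022
shift mm (cur axes) [-469.7 -486.9  103.3]
turn deg [ 1.3 -9.9 15.4]
t 0.1 tcp [153.  656.9 252.4] F [ 0.69 -0.47 -0.34] w 0.0854 tips 0.022
shift mm (cur axes) [-469.7 -487.    53.3]
```

Call:
step_arm(moves=[{"dx": -39,"dy": -40.5,"dz": 4.4,"gripper": -0.3},{"dx": -39,"dy": -40.5,"dz": 4.4},{"dx": -39,"dy": -40.5,"dz": 4.4},{"dx": -39,"dy": -40.5,"dz": 4.4},{"dx": -39,"dy": -40.5,"dz": 4.4},{"dx": -39,"dy": -40.5,"dz": 4.4},{"dx": -39,"dy": -40.5,"dz": 4.4},{"dx": -39,"dy": -40.5,"dz": 4.4},{"dx": -39,"dy": -40.5,"dz": 4.4},{"dx": -39,"dy": -40.5,"dz": 4.4},{"dx": -39,"dy": -40.5,"dz": 4.4},{"dx": -39,"dy": -40.5,"dz": 4.4},{"rz": 7.7,"ry": -5},{"rz": 7.7,"ry": -5},{}], grip_force=20)

```text
invalid input at $.moves[0]: expected keys rx, ry, rz, dx, dy, dz, gripper
```

Run:
```python
from h import *
rel((.500,.076,.070),Rt(-28.5,10))
```

```text
t 0.1 tcp [153.  656.9 252.4] F [ 0.69 -0.47 -0.34] w 0.0854 tips 0.022
shift mm (cur axes) [-469.7 -486.8  183.3]
turn deg [ 1.3 -9.9 15.4]
```

All keys are needed in each row.

Call:
step_arm(moves=[{"rx": 0,"ry": 0,"rz": 0,"dx": -39,"dy": -40.5,"dz": 4.4,"gripper": -0.3},{"rx": 0,"ry": 0,"rz": 0,"dx": -39,"dy": -40.5,"dz": 4.4,"gripper": -0.3},{"rx": 0,"ry": 0,"rz": 0,"dx": -39,"dy": -40.5,"dz": 4.4,"gripper": -0.3},{"rx": 0,"ry": 0,"rz": 0,"dx": -39,"dy": -40.5,"dz": 4.4,"gripper": -0.3},{"rx": 0,"ry": 0,"rz": 0,"dx": -39,"dy": -40.5,"dz": 4.4,"gripper": -0.3},{"rx": 0,"ry": 0,"rz": 0,"dx": -39,"dy": -40.5,"dz": 4.4,"gripper": -0.3},{"rx": 0,"ry": 0,"rz": 0,"dx": -39,"dy": -40.5,"dz": 4.4,"gripper": -0.3},{"rx": 0,"ry": 0,"rz": 0,"dx": -39,"dy": -40.5,"dz": 4.4,"gripper": -0.3},{"rx": 0,"ry": 0,"rz": 0,"dx": -39,"dy": -40.5,"dz": 4.4,"gripper": -0.3},{"rx": 0,"ry": 0,"rz": 0,"dx": -39,"dy": -40.5,"dz": 4.4,"gripper": -0.3},{"rx": 0,"ry": 0,"rz": 0,"dx": -39,"dy": -40.5,"dz": 4.4,"gripper": -0.3},{"rx": 0,"ry": 0,"rz": 0,"dx": -39,"dy": -40.5,"dz": 4.4,"gripper": -0.3},{"rx": 0,"ry": -5,"rz": 7.7,"dx": 0,"dy": 0,"dz": 0,"gripper": -0.3},{"rx": 0,"ry": -5,"rz": 7.7,"dx": 0,"dy": 0,"dz": 0,"gripper": -0.3},{"rx": 0,"ry": 0,"rz": 0,"dx": 0,"dy": 0,"dz": 0,"gripper": -0.3}], grip_force=20)

```text
clock: 1.98
tcp_pos: [0.4972, 0.0785, 0.2]
orientation: [0.728, 2.88, -0.03]
contact_force: [-0.8, -0.7, 0.6]
grip_width: 0.0298
gripper_force: 0.0
```

Run:
```python
from h import *
rel((.500,.076,.070),Rt(-28.5,10))
```

```text
t 1.98 tcp [497.2  78.5 200. ] F [-0.76 -0.71  0.57] w 0.0298 tips 0.022
shift mm (cur axes) [ 18.5  -3.7 128.7]
turn deg [ 1.3 -0.2  0. ]
```

Call:
step_arm(moves=[{"rx": 0.6,"ry": 0,"rz": 0,"dx": 4.6,"dy": -1,"dz": 32,"gripper": -0.3},{"rx": 0.6,"ry": 0,"rz": 0,"dx": 4.6,"dy": -1,"dz": 32,"gripper": -0.3},{"rx": 0,"ry": 0,"rz": 0,"dx": 4.6,"dy": -1,"dz": 32,"gripper": -0.3},{"rx": 0,"ry": 0,"rz": 0,"dx": 4.6,"dy": -1,"dz": 32,"gripper": -0.3},{"rx": 0,"ry": 0,"rz": 0,"dx": 0,"dy": 0,"dz": 0,"gripper": -0.3}])

```text
clock: 2.6
tcp_pos: [0.4996, 0.0731, 0.0694]
orientation: [0.733, 2.886, -0.065]
contact_force: [-0.4, -0.7, 0.7]
grip_width: 0.0301
gripper_force: 0.0
```

Run:
```python
from h import *
rel((.503,.0743,.041),Rt(-28.5,10))
I={n:r.grab_frame(n) for n in C}
S=[]
for n,(x,y,w,h) in dict(top=(170,140,110,110),scene=(220,150,110,110)).items():
    S.append(cv2.resize(I[n][y:y+h,x:x+w],(400,400),interpolation=cv2.INTER_CUBIC))
cv2.imwrite("pics/c1.png",np.hstack(S))
```

```text
t 2.6 tcp [499.6  73.1  69.4] F [-0.37 -0.69  0.71] w 0.0301 tips 0.022
shift mm (cur axes) [ 2.4  2.7 28.4]
turn deg [-0.1 -0.3  0. ]
```

View pics/c1.png

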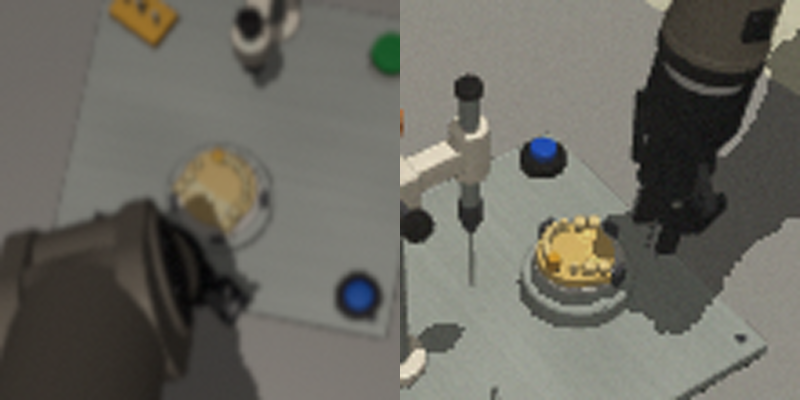

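Run:
```python
from h import *
p,R,o=state()
im=cv2.imread("pics/c1.png")
for i,(n,(x,y)) in enumerate(dict(top=(170,140),scene=(220,150)).items()):
    for P,c in(([[0,0,.022],[0,0,-.1]],(0,0,255)),([[-.011,.015,.022],[-.011,.030,.022],[.011,.030,.022],[.011,.015,.022],[-.011,.015,.022]],(0,255,0)),([[-.011,-.015,.022],[-.011,-.030,.022],[.011,-.030,.022],[.011,-.015,.022],[-.011,-.015,.022]],(255,255,0))):
        q=((proj(n,R.apply(P)+p)-[x,y]+.5)*400/110+[400*i,0]).round().astype(np.int32); cv2.polylines(im,[q],False,c,1)
cv2.imwrite("pics/c2.png",im)
```

```text
t 2.7 tcp [501.4  73.6  71.7] F [0.13 0.08 0.52] w 0.0301 tips 0.022
```

View pics/c2.png

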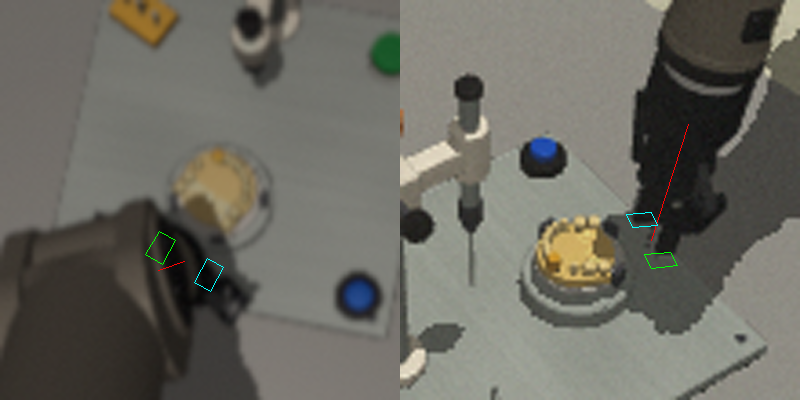

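Call:
step_arm(moves=[{"rx": 0,"ry": 0,"rz": 0,"dx": 1.2,"dy": 1.2,"dz": 14,"gripper": -0.3},{"rx": 0,"ry": 0,"rz": 0,"dx": 1.2,"dy": 1.2,"dz": 14,"gripper": -0.3},{"rx": 0,"ry": 0,"rz": 0,"dx": 0,"dy": 0,"dz": 0,"gripper": -0.3},{"rx": 0,"ry": 0,"rz": 0,"dx": 0,"dy": 0,"dz": 0,"gripper": -0.3}])

```text
clock: 3.2
tcp_pos: [0.504, 0.0747, 0.0432]
orientation: [0.736, 2.881, -0.06]
contact_force: [0.0, -0.4, -0.4]
grip_width: 0.0301
gripper_force: 0.0
```

Call:
step_arm(moves=[{"rx": 0,"ry": 0,"rz": 0,"dx": 0,"dy": 0,"dz": 2,"gripper": -0.3},{"rx": 0,"ry": 0,"rz": 0,"dx": 0,"dy": 0,"dz": 0,"gripper": -0.3}])

```text
clock: 3.45
tcp_pos: [0.5044, 0.0746, 0.0413]
orientation: [0.736, 2.881, -0.06]
contact_force: [-0.6, -0.4, -0.0]
grip_width: 0.0299
gripper_force: 0.0
```

Call:
step_arm(moves=[{"rx": 0,"ry": 0,"rz": 0,"dx": 0,"dy": 0,"dz": 2,"gripper": -0.3},{"rx": 0,"ry": 0,"rz": 0,"dx": 0,"dy": 0,"dz": 0,"gripper": -0.3}])

```text
clock: 3.7
tcp_pos: [0.5047, 0.0745, 0.0392]
orientation: [0.736, 2.881, -0.06]
contact_force: [-0.5, -0.2, -0.3]
grip_width: 0.0299
gripper_force: 0.0
```

Call:
step_arm(moves=[{"rx": 0,"ry": 0,"rz": 0,"dx": 0,"dy": 0,"dz": 2,"gripper": -0.3},{"rx": 0,"ry": 0,"rz": 0,"dx": 0,"dy": 0,"dz": 0,"gripper": -0.3}])

```text
clock: 3.95
tcp_pos: [0.5049, 0.0743, 0.0371]
orientation: [0.736, 2.881, -0.06]
contact_force: [-0.4, -0.7, 0.1]
grip_width: 0.0301
gripper_force: 0.0
```

Run:
```python
from h import *
rel((.503,.0743,.041),Rt(-28.5,10))
I={n:r.grab_frame(n) for n in C}
S=[]
for n,(x,y,w,h) in dict(top=(190,160,80,80),scene=(240,170,80,80)).items():
    S.append(cv2.resize(I[n][y:y+h,x:x+w],(400,400),interpolation=cv2.INTER_CUBIC))
cv2.imwrite("pics/c3.png",np.hstack(S))
```

```text
t 3.95 tcp [504.9  74.3  37.1] F [-0.42 -0.7   0.06] w 0.0301 tips 0.022
shift mm (cur axes) [ 1.  -0.9 -4.1]
turn deg [ 0.1 -0.1 -0.2]
```

View pics/c3.png

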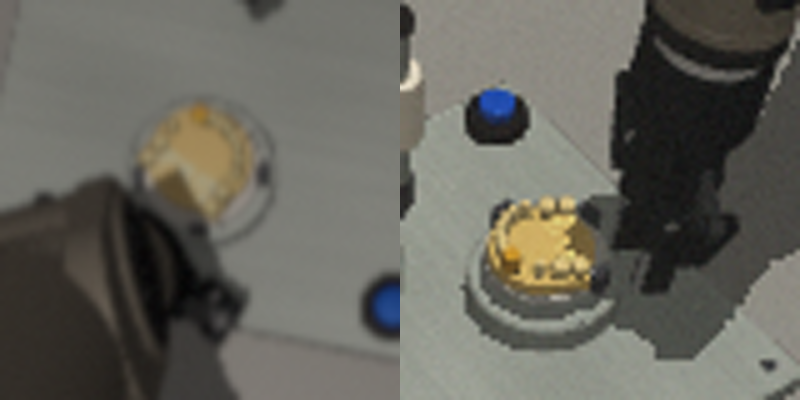

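Call:
step_arm(moves=[{"rx": 0,"ry": 0,"rz": 0,"dx": -1.97,"dy": 0,"dz": 0.35,"gripper": -0.3},{"rx": 0,"ry": 0,"rz": 0,"dx": -1.97,"dy": 0,"dz": 0.35,"gripper": -0.3},{"rx": 0,"ry": 0,"rz": 0,"dx": -1.97,"dy": 0,"dz": 0.35,"gripper": -0.3},{"rx": 0,"ry": 0,"rz": 0,"dx": -1.97,"dy": 0,"dz": 0.35,"gripper": -0.3},{"rx": 0,"ry": 0,"rz": 0,"dx": -1.97,"dy": 0,"dz": 0.35,"gripper": -0.3}])

```text
clock: 4.68
tcp_pos: [0.5133, 0.07, 0.0371]
orientation: [0.735, 2.882, -0.06]
contact_force: [-3.2, 2.8, 0.4]
grip_width: 0.0296
gripper_force: 1.9
```

Run:
```python
from h import *
state()
```

```text
t 4.67 tcp [513.3  70.   37.1] F [-3.2   2.82  0.44] w 0.0296 tips 0.022
```

Call:
step_arm(moves=[{"rx": 0,"ry": 0,"rz": 0,"dx": -2.95,"dy": 0,"dz": 0.52,"gripper": -0.3},{"rx": 0,"ry": 0,"rz": 0,"dx": -2.95,"dy": 0,"dz": 0.52,"gripper": -0.3},{"rx": 0,"ry": 0,"rz": 0,"dx": -2.95,"dy": 0,"dz": 0.52,"gripper": -0.3},{"rx": 0,"ry": 0,"rz": 0,"dx": -2.95,"dy": 0,"dz": 0.52,"gripper": -0.3},{"rx": 0,"ry": 0,"rz": 0,"dx": -2.95,"dy": 0,"dz": 0.52,"gripper": -0.3},{"rx": 0,"ry": 0,"rz": 0,"dx": -2.95,"dy": 0,"dz": 0.52,"gripper": -0.3},{"rx": 0,"ry": 0,"rz": 0,"dx": -2.95,"dy": 0,"dz": 0.52,"gripper": -0.3},{"rx": 0,"ry": 0,"rz": 0,"dx": -2.95,"dy": 0,"dz": 0.52,"gripper": -0.3},{"rx": 0,"ry": 0,"rz": 0,"dx": -2.95,"dy": 0,"dz": 0.52,"gripper": -0.3},{"rx": 0,"ry": 0,"rz": 0,"dx": -2.95,"dy": 0,"dz": 0.52,"gripper": -0.3}])

```text
clock: 5.92
tcp_pos: [0.5402, 0.055, 0.0372]
orientation: [0.736, 2.881, -0.06]
contact_force: [-2.3, 1.1, -0.9]
grip_width: 0.0296
gripper_force: 1.5
```

```bash
cat >> h.py <<'E'
def gold(im,n,c,h=14):
    # weighted centroid of gold crown near predicted pixel c
    u0,v0=int(c[0])-h,int(c[1])-h; P=im[v0:v0+2*h,u0:u0+2*h].astype(float); w=(P[...,2]-P[...,0])/(P.sum(2)+1)
    i=np.unravel_index(np.argmax(cv2.GaussianBlur(w,(0,0),1)),w.shape); m=np.zeros_like(w); cv2.circle(m,(int(i[1]),int(i[0])),4,1,-1)
    t=np.sort(w.ravel())[-40]; q=np.clip(w-max(t,.6*w.max()),0,None)*m; V,U=np.mgrid[:2*h,:2*h]
    return np.array([(q*U).sum()/q.sum()+u0,(q*V).sum()/q.sum()+v0]),w.max()
def crown(tag,guess):
    G={}
    for n in C:
        im=r.grab_frame(n); cv2.imwrite(f"pics/{n}_{tag}.png",im); u,w=gold(im,n,proj(n,[*guess,.068])[0]); print(n,u.round(2),round(w,2),ray(n,u,.069 if n=="top" else .067)[:2].round(4))
E
python3 - <<'E'
from h import *
for n in C:
    u,w=gold(cv2.imread(f"pics/{n}0.png"),n,proj(n,[.587,.045,.068])[0]); print("ref",n,u,w,ray(n,u,.069 if n=="top" else .067)[:2].round(4))
p,_,_=state(); crown("a",(.587+.030,.045-.017))
E
```

```text
ref scene [261.76634252 221.22519882] 0.39466666666666667 [0.5873 0.0444]
ref top [229.2961084  182.80851371] 0.3082191780821918 [0.5864 0.046 ]
t 5.92 tcp [540.2  55.   37.2] F [-2.35  1.09 -0.86] w 0.0296 tips 0.022
scene [249.7  223.11] 0.4 [0.6163 0.0258]
top [235.95 172.81] 0.32 [0.6163 0.0273]
```

Call:
step_arm(moves=[{"rx": 0,"ry": 0,"rz": 0,"dx": -2.95,"dy": 0.27,"dz": 0.52,"gripper": -0.3},{"rx": 0,"ry": 0,"rz": 0,"dx": -2.95,"dy": 0.27,"dz": 0.52,"gripper": -0.3},{"rx": 0,"ry": 0,"rz": 0,"dx": -2.95,"dy": 0.27,"dz": 0.52,"gripper": -0.3},{"rx": 0,"ry": 0,"rz": 0,"dx": -2.95,"dy": 0.27,"dz": 0.52,"gripper": -0.3},{"rx": 0,"ry": 0,"rz": 0,"dx": -2.95,"dy": 0.27,"dz": 0.52,"gripper": -0.3},{"rx": 0,"ry": 0,"rz": 0,"dx": -2.0,"dy": 0.2,"dz": 0.35,"gripper": -0.3},{"rx": 0,"ry": 0,"rz": 0,"dx": 0,"dy": 0,"dz": 0,"gripper": -0.3}])

```text
clock: 6.9
tcp_pos: [0.5561, 0.0482, 0.0372]
orientation: [0.736, 2.88, -0.06]
contact_force: [-1.1, 0.1, -0.7]
grip_width: 0.0301
gripper_force: 1.0
```

Run:
```python
from h import *
p,_,_=state(); crown("b",(.632,.0195))
S=[]
for n,(x,y,w,h) in dict(top=(205,135,60,60),scene=(215,190,60,60)).items():
    S.append(cv2.resize(cv2.imread(f"pics/{n}_b.png")[y:y+h,x:x+w],(400,400),interpolation=cv2.INTER_NEAREST))
cv2.imwrite("pics/c4.png",np.hstack(S))
```

```text
t 6.9 tcp [556.1  48.2  37.2] F [-1.14  0.09 -0.74] w 0.0301 tips 0.022
scene [243.63 224.74] 0.4 [0.6326 0.0184]
top [238.35 167.78] 0.31 [0.6314 0.0206]
```

View pics/c4.png

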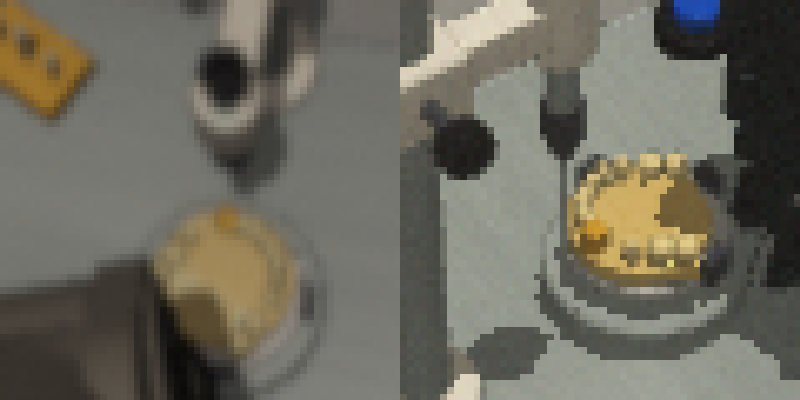

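Call:
step_arm(moves=[{"rx": 0,"ry": 0,"rz": 0,"dx": -1.46,"dy": 0.23,"dz": 0.26,"gripper": -0.3},{"rx": 0,"ry": 0,"rz": 0,"dx": -1.46,"dy": 0.23,"dz": 0.26,"gripper": -0.3},{"rx": 0,"ry": 0,"rz": 0,"dx": -1.46,"dy": 0.23,"dz": 0.26,"gripper": -0.3},{"rx": 0,"ry": 0,"rz": 0,"dx": -1.46,"dy": 0.23,"dz": 0.26,"gripper": -0.3},{"rx": 0,"ry": 0,"rz": 0,"dx": 0,"dy": 0,"dz": 0,"gripper": -0.3}])

```text
clock: 7.62
tcp_pos: [0.5616, 0.0462, 0.0372]
orientation: [0.736, 2.88, -0.06]
contact_force: [-2.5, 1.3, -0.1]
grip_width: 0.0301
gripper_force: 1.4
```

```bash
cat >> h.py <<'E'
def rod(im):
    # subpixel column of the dark rod in the scene view, per row group (bottom = tip); background from left side
    g=im.astype(float).sum(2)/3; out=[]
    for v in range(214,229):
        s=g[v,234:245]; b=np.median(g[v,226:236]); w=np.clip(b-12-s,0,None)*(np.abs(np.arange(11)+234-239.3)<2.6); out.append((w*np.arange(234,245)).sum()/max(w.sum(),1))
    return np.array(out)
E
python3 - <<'E'
from h import *
p,_,_=state(); crown("c",(.637,.018)); a=[rod(cv2.imread(f"pics/scene{t}.png")) for t in("0","_b","_c")]
for q in a: print(q.round(2))
print("mm->px dx,dy",(proj("scene",[[.6474,.016,.063],[.6464,.017,.063]])-proj("scene",[.6464,.016,.063])).round(3))
E
```

```text
t 7.62 tcp [561.6  46.2  37.2] F [-2.53  1.26 -0.08] w 0.0301 tips 0.022
scene [241.76 225.42] 0.4 [0.638  0.0166]
top [239.26 165.65] 0.32 [0.6378 0.018 ]
[239.   239.   239.   239.   239.   239.14 239.24 239.24 239.27 239.2
 239.23 239.22 239.24 239.23 239.3 ]
[239.19 239.97 240.09 240.02 239.74 239.21 239.51 239.46 239.84 239.9
 239.39 239.34 239.66 239.55 239.43]
[239.67 240.12 239.78 239.61 239.   239.2  239.   239.   239.1  239.1
 239.45 238.7  239.45 239.03 239.05]
mm->px dx,dy [[-0.262  0.191]
 [ 0.251  0.196]]
```

Run:
```python
from h import *
for t in("_b","_c"):
    im=cv2.imread(f"pics/scene{t}.png")
    for ch in(2,0):
        print(t,"BGR"[ch]); print(im[214:232,233:248,ch])
```

```text
_b R
[[148 151 152 151 151 146  77 149 131 106  67 101 172 116 166]
 [151 151 150 155 148 147  88 145  89  58  89 114 194 147 127]
 [150 148 149 148 153 152  93 147  86  68 212 205 138 158 115]
 [150 151 151 149 147 149  92 148  92 141 178 141 108 134 173]
 [145 145 149 150 150 144  93 151 125 216 189 128 182 206 207]
 [148 146 144 146 152 147  89 135 195 213 165 153 205 205 206]
 [148 142 146 144 148 149  91 158 146 205 159 206 208 205 208]
 [151 146 143 149 148 144  90 160 153 214 185 207 207 208 206]
 [149 146 145 143 146 135  92 163 121 188 217 200 210 208 207]
 [149 148 149 148 131 145  95 167 101 146 201 202 206 207 211]
 [150 148 149 145 132 150  94 146 166 164 201 206 202 175 207]
 [152 148 146 135 154 150  97 144 207 103 152 186 115 167 206]
 [149 147 147 132 152 151  92  95 163 102 108 115 110 167 206]
 [150 150 149 135 154  83  86  87  99 101 113 114 158 208 206]
 [150 146 146 131 150  86  83 119  95 110 164 169 207 207 205]
 [149 148 149 111 156 153  84  86  95  99 107 145 195 209 203]
 [148 148 146 106 155 155  85  82  97  96 102 109 113 121 156]
 [147 145  86  98 139 15
[... 2759 characters left out ...]
8 101]
 [140 139 141 136 131  97  85 102 106 101 101  98 101 102  98]
 [139 140 139 130 127  92  85  97 104 101 100 101 103 100 100]
 [140 142 132 122 139 100  86  94  88  80  88  98 102  98 102]
 [136 137 128 143 142  80  85  49  44  48  53 104  99 100 102]
 [145 132 136 143  90  70  95  41  44  47  47  80  99 100 103]
 [141 126 137 144 114  61  85  36  32  32  38  80 100 100 121]
 [144 120 146 146  70  64  70  39  34  33  39  83  97  86 104]
 [143 125 147 146  76  88  60  57  42  41  61 101 100  81  75]
 [140 101 150 145  78  76  93  51  56  92  98 101 101  58  72]
 [139  93 147 147  80  78  79  63  53  59  74  97  97 103  98]
 [138  93 130 145  82  80  80  86  74  62  55  61  60  82  82]]
```

Run:
```python
from h import *
for t,(u,v) in {"0":(262,221),"_a":(250,223),"_b":(243,225),"_c":(241,225)}.items():
    im=cv2.imread(f"pics/scene{t}.png").astype(float)[v-7:v+8,u-8:u+9]
    rt=im[...,0]/im[...,2]
    m=rt<.43; V,U=np.nonzero(m); print(t,"mean",U.mean()+u-8,V.mean()+v-7,"n",len(U)); 
    for y in range(15): print(v-7+y,''.join('#' if x<.4 else '+' if x<.46 else '.' for x in rt[y]), u-8)
print(proj("scene",[[.587,.045,.07],[.587,.045,.065],[.587,.045,.06],[.6464,.0161,.065],[.6464,.0161,.061],[.6464,.0161,.12]]))
```

```text
0 mean 261.57142857142856 221.38095238095238 n 21
214 ................. 254
215 ................. 254
216 ................. 254
217 ................. 254
218 ................. 254
219 .......+#+....... 254
220 ......+###....... 254
221 ......####+...... 254
222 ......####....... 254
223 ......+###....... 254
224 .......#+........ 254
225 ................. 254
226 ................. 254
227 ................. 254
228 ................. 254
_a mean 249.6111111111111 223.27777777777777 n 18
216 ................. 242
217 ................. 242
218 ................. 242
219 ................. 242
220 ................. 242
221 .......+#+....... 242
222 ......####....... 242
223 ......####....... 242
224 ......####....... 242
225 ......+###....... 242
226 .......+#........ 242
227 ........+........ 242
228 ................. 242
229 ................. 242
230 ................. 242
_b mean 243.5 225.0 n 20
218 ................. 235
219 ................. 235
220 ................. 235
221 ................. 235
222 .........+...+... 235
223 .......####...... 235
224 .......####+..... 235
225 .......####...... 235
226 .......####...... 235
227 .......###+...... 235
228 ........++....... 235
229 ................. 235
230 ................. 235
231 ................. 235
232 ................. 235
_c mean 241.57142857142858 225.61904761904762 n 21
218 ................. 233
219 ................. 233
220 ................. 233
221 ................. 233
222 ................. 233
223 ........+#+...... 233
224 .......####...... 233
225 .......####+..... 233
226 .......+###+..... 233
227 .......+###...... 233
228 ........###...... 233
229 ................. 233
230 ................. 233
231 ................. 233
232 ................. 233
[[262.02959438 220.57260191]
 [261.98205586 221.77592973]
 [261.93478075 222.97258981]
 [239.45690146 227.40011199]
 [239.46916897 228.35763009]
 [239.28244333 213.78310334]]
```

Call:
step_arm(moves=[{"rx": 0,"ry": 0,"rz": 0,"dx": -1.2,"dy": 0.25,"dz": 0.21,"gripper": -0.3},{"rx": 0,"ry": 0,"rz": 0,"dx": 0,"dy": 0,"dz": 0,"gripper": -0.3},{"rx": 0,"ry": 0,"rz": 0,"dx": 0,"dy": 0,"dz": 0,"gripper": -0.3}])

```text
clock: 8.1
tcp_pos: [0.5626, 0.0459, 0.0371]
orientation: [0.736, 2.881, -0.06]
contact_force: [-2.7, 1.6, 0.0]
grip_width: 0.0298
gripper_force: 1.7
```

```bash
cat >> h.py <<'E'
def look(tag,guess):
    state(); crown(tag,guess); im=cv2.imread(f"pics/scene_{tag}.png").astype(float); A=cv2.imread("pics/scene0.png").astype(float)
    rt=im[...,0]/im[...,2]; V,U=np.nonzero(rt[218:232,237:247]<.43); print("gold mean",(U.mean()+237).round(2),(V.mean()+218).round(2),len(U))
    print("R-B/gray rows 216..230 cols 236..242"); print(np.c_[np.arange(214,231),im[214:231,236:243,2],im[214:231,236:243,0]].astype(int))
E
python3 - <<'E'
from h import *
look("d",(.639,.017))
E
```

```text
t 8.1 tcp [562.6  45.9  37.1] F [-2.74  1.63  0.04] w 0.0298 tips 0.022
scene [241.57 225.45] 0.41 [0.6385 0.0163]
top [239.36 165.48] 0.32 [0.6383 0.0177]
gold mean 241.5 225.5 20
R-B/gray rows 216..230 cols 236..242
[[214 150 153 142  79 150 109  68 142 144 135  74 141 106  71]
 [215 151 147 146  87  70  68 117 144 141 135  83  68  64  81]
 [216 148 150 146  85  57 137 121 141 146 141  78  50  95  77]
 [217 148 147 149  90  97 209 173 142 142 142  85  60 127 103]
 [218 151 150 148 102 212 172 137 144 143 141  87 128 100  80]
 [219 147 148 148  94 178 140 121 142 143 141  84 113  81  66]
 [220 150 153 170  97 172 151 206 139 143 121  87 105  87 100]
 [221 147 147 171  96 172 156 205 139 133  87  86 104  88  96]
 [222 126 110 202  95 168 190 206 121  87  97  88 102  99 100]
 [223 142 175 202  93 171 205 178 134 136  98  84 102  87  73]
 [224 151 136 202  99 165 200 201 144 102  98  87  54  42  44]
 [225 148  96 185  99 145 200 203 142  66  90  91  42  44  46]
 [226 155 180 148  99  91 148 115 148 162  72  90  36  42  31]
 [227  90 130  97  96  89 107 114  83 114  59  73  36  35  39]
 [228  85  85  94  95  98 108 121  79  77  65  62  55  37  36]
 [229 152  86  94  95 105 142 203 144  81  84  65  57  69  97]
 [230 154  85  85  94 100 108 117 146  80  77  85  59  56  58]]h.py:55: RuntimeWarning: divide by zero encountered in divide
  rt=im[...,0]/im[...,2]; V,U=np.nonzero(rt[218:232,237:247]<.43); print("gold mean",(U.mean()+237).round(2),(V.mean()+218).round(2),len(U))
```

Call:
step_arm(moves=[{"rx": 0,"ry": 0,"rz": 0,"dx": -1.2,"dy": 0.25,"dz": 0.21,"gripper": -0.3},{"rx": 0,"ry": 0,"rz": 0,"dx": 0,"dy": 0,"dz": 0,"gripper": -0.3},{"rx": 0,"ry": 0,"rz": 0,"dx": 0,"dy": 0,"dz": 0,"gripper": -0.3}])

```text
clock: 8.57
tcp_pos: [0.5639, 0.0455, 0.0372]
orientation: [0.736, 2.881, -0.06]
contact_force: [-3.1, 1.5, 0.5]
grip_width: 0.0299
gripper_force: 1.6
```

```bash
python3 - 2>/dev/null <<'E'
from h import *
look("e",(.640,.017))
E
```

```text
t 8.57 tcp [563.9  45.5  37.2] F [-3.1   1.48  0.53] w 0.0299 tips 0.022
scene [241.25 225.51] 0.39 [0.6393 0.0158]
top [239.6  164.93] 0.33 [0.64   0.0171]
gold mean 241.41 225.59 17
R-B/gray rows 216..230 cols 236..242
[[214 150 149 147  74 106 108  74 142 142 139  71 100 105  76]
 [215 151 150 146  86  66  68 138 145 141 137  81  66  66  93]
 [216 148 153 148  85  88  98 173 142 145 141  79  70  70 100]
 [217 146 146 148  92 150 210 117 139 141 141  79  89 130  67]
 [218 151 148 147  97 212 147 118 143 141 137  82 126  86  71]
 [219 150 149 127  99 206 129 182 142 141 116  88 126  76  90]
 [220 150 146 156  90 171 143 204 140 139  95  81 104  79  98]
 [221 148 160 135  96 134 112 205 137 126  75  87  81  58  98]
 [222 138 160 105  96 155 161 206 128  96  57  86  93  84 100]
 [223 151 188 104  96 174 206 197 140 109  56  85 103  89  84]
 [224 138 153 143  97 168 201 201 126  80  74  83  52  48  50]
 [225 135 124 203 101 169 203 205 124  69  99  89  52  45  49]
 [226 134 101 186  93 120 156 114 123  67  89  85  40  42  35]
 [227  80  93 126  93  91 109 109  72  62  64  87  36  31  35]
 [228  82  88 100  94  92 114 118  78  76  52  65  41  35  52]
 [229  83  84 134 102 111 123 206  78  76 109  51  52  59 100]
 [230  85  87 102 100 104 113 159  77  83  90  69  53  59  77]]
```

Call:
step_arm(moves=[{"rx": 0,"ry": 0,"rz": 0,"dx": -0.95,"dy": 0.2,"dz": 0.17,"gripper": -0.3},{"rx": 0,"ry": 0,"rz": 0,"dx": 0,"dy": 0,"dz": 0,"gripper": -0.3},{"rx": 0,"ry": 0,"rz": 0,"dx": 0,"dy": 0,"dz": 0,"gripper": -0.3}])

```text
clock: 9.05
tcp_pos: [0.5645, 0.0453, 0.0371]
orientation: [0.736, 2.881, -0.06]
contact_force: [-4.2, 0.7, 0.5]
grip_width: 0.0296
gripper_force: 2.2
```

```bash
python3 - 2>/dev/null <<'E'
from h import *
look("f",(.641,.0165))
E
```

```text
t 9.05 tcp [564.5  45.3  37.1] F [-4.21  0.68  0.49] w 0.0296 tips 0.022
scene [240.94 225.62] 0.4 [0.6402 0.0155]
top [239.65 164.67] 0.33 [0.6407 0.0169]
gold mean 240.93 225.86 14
R-B/gray rows 216..230 cols 236..242
[[214 151 151 142  79 104 108  90 143 141 136  74 102 105  89]
 [215 150 150 148  89  70  74 140 145 141 138  83  72  69  98]
 [216 149 153 120  89 131  95 174 142 144 116  80  90  64 106]
 [217 151 148 117  97 200 206 128 142 142 112  82 118 122  76]
 [218 151 146 117  92 191 143 115 143 139 113  82 112  82  70]
 [219 148 148 129  94 196 110 146 143 140 116  84 120  65  77]
 [220 147 150 158  96 167 115 205 137 139  89  86  98  60  99]
 [221 149 159 137  96 182 179 207 137 112  76  85 105  89 101]
 [222 139 174 110  99 203 206 208 131  94  64  88 120 100 101]
 [223 159 196 111  98 215 202 206 143  93  68  86 130  91  99]
 [224 155 189 151  98 203 200 205 140  89  77  81  47  45  50]
 [225 132 153 205  97 200 207 207 121  70 101  78  45  49  47]
 [226 163 111 205  93 146 182 118 149  63 102  83  37  39  37]
 [227  82  96 155  88 108 114 109  75  68  75  84  35  35  34]
 [228  80  95  98  95 115 105 115  74  81  49  75  36  33  50]
 [229  86 104  97 104 115 119 205  80  90  66  53  59  56  97]
 [230  87  86  94 104 109 117 194  79  80  83  71  54  58  94]]
```

Call:
step_arm(moves=[{"rx": 0,"ry": 0,"rz": 0,"dx": -0.5,"dy": 0.1,"dz": 0.09,"gripper": -0.3},{"rx": 0,"ry": 0,"rz": 0,"dx": 0,"dy": 0,"dz": 0,"gripper": -0.3},{"rx": 0,"ry": 0,"rz": 0,"dx": 0,"dy": 0,"dz": 0,"gripper": -0.3}])

```text
clock: 9.52
tcp_pos: [0.565, 0.0452, 0.0371]
orientation: [0.736, 2.881, -0.06]
contact_force: [-4.9, 2.1, 1.6]
grip_width: 0.0302
gripper_force: 2.5
```

```bash
python3 - 2>/dev/null <<'E'
from h import *
look("g",(.641,.0165))
im=cv2.imread("pics/scene_g.png")[190:240,215:265]; a=cv2.imread("pics/scene_c.png")[190:240,215:265]
cv2.imwrite("pics/c5.png",cv2.resize(np.hstack([a,im]),(800,400),interpolation=cv2.INTER_NEAREST))
E
```

```text
t 9.53 tcp [565.   45.2  37.1] F [-4.94  2.15  1.61] w 0.0302 tips 0.022
scene [240.85 225.81] 0.4 [0.6408 0.0159]
top [239.68 164.71] 0.33 [0.6406 0.0169]
gold mean 240.94 226.19 16
R-B/gray rows 216..230 cols 236..242
[[214 150 150 145  81 103  92 110 143 141 139  74 100  92 106]
 [215 154 148 145  84  68 104 174 147 145 135  78  66  78 109]
 [216 151 147 118  89  90 118 194 144 144 114  85  69  72 117]
 [217 148 147 119 100 214 206 135 141 141 114  88 127 122  77]
 [218 150 148 117  93 170 143 110 142 142 112  86 100  86  65]
 [219 146 150 115  94 193 116 134 139 142  90  84 118  71  63]
 [220 149 155 138  93 164 116 206 140 128  79  83  97  63 104]
 [221 152 186  97  96 155 168 207 137 108  62  83  91  81  99]
 [222 140 189 115  99 188 207 206 129  90  70  88 114 102 101]
 [223 149 202  87 104 218 199 207 132  97  55  91 129  91 102]
 [224 151 204 131  99 201 203 203 127 100  72  81  52  51  72]
 [225  95 160  80  97 202 204 200  71  75  48  80  44  46  50]
 [226 141 147 164  99 151 187 114 126  69  86  89  36  44  36]
 [227 126 100 122  99 107 114 116 115  67  64  89  31  35  42]
 [228  79  98  85  93 105 104 114  72  69  52  69  33  26  46]
 [229  86  92  98 103 100 106 205  80  79  70  49  42  50 100]
 [230  84  85  95  98 107 143 198  78  79  83  56  50  69  97]]
```

View pics/c5.png

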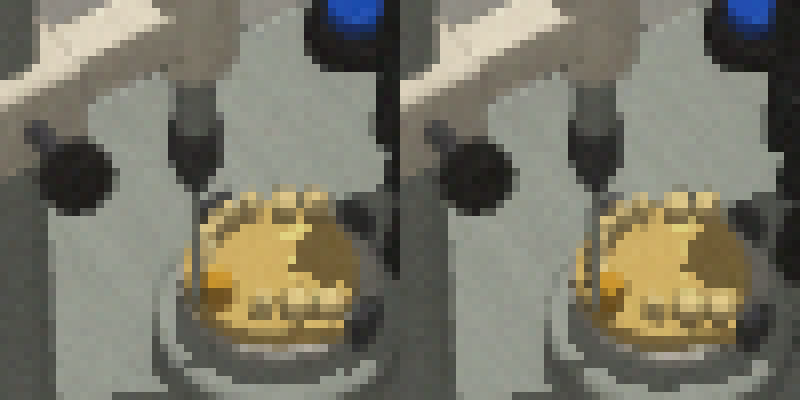

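The rod has visibly given: its dark column widened to the left (col 238, rows 216-223), and the push force rose. Backing off and going to the button.

Call:
step_arm(moves=[{"rx": 0,"ry": 0,"rz": 0,"dx": 4.9,"dy": 0,"dz": -0.9,"gripper": -0.3},{"rx": 0,"ry": 0,"rz": 0,"dx": 9.8,"dy": 0,"dz": -1.7,"gripper": -0.3},{"rx": 0,"ry": 0,"rz": 0,"dx": 14.8,"dy": 0,"dz": -2.6,"gripper": -0.3},{"rx": 0,"ry": 0,"rz": 0,"dx": 0,"dy": 0,"dz": -25,"gripper": -0.3},{"rx": 0,"ry": 0,"rz": 0,"dx": 0,"dy": 0,"dz": -35,"gripper": -0.3},{"rx": 0,"ry": 0,"rz": 0,"dx": 0,"dy": 0,"dz": -35,"gripper": -0.3},{"rx": 0,"ry": 5,"rz": 0,"dx": 0,"dy": 0,"dz": 0,"gripper": -1},{"rx": 0,"ry": 5,"rz": 0,"dx": 0,"dy": 0,"dz": 0,"gripper": -1},{"rx": 0,"ry": 0,"rz": 0,"dx": 0,"dy": 0,"dz": 0,"gripper": -1}])

```text
clock: 10.75
tcp_pos: [0.5251, 0.0666, 0.131]
orientation: [0.78, 3.043, 0.005]
contact_force: [0.4, 0.0, -0.4]
grip_width: 0.0003
gripper_force: 0.0
```

```bash
python3 - 2>/dev/null <<'E'
from h import *
rel((.480,-.0705,.075),Rt(-28.5,0)); crown("h",(.641,.0165))
E
```

```text
t 10.75 tcp [525.1  66.6 131. ] F [ 0.35  0.05 -0.45] w 0.0003 tips 0.022
shift mm (cur axes) [ -26.4 -142.1   55.5]
turn deg [ 0.2 -0.  -0.2]
scene [240.86 225.71] 0.39 [0.6406 0.0156]
top [239.7 164.7] 0.33 [0.6407 0.0168]
```

Call:
step_arm(moves=[{"rx": 0,"ry": 0,"rz": 0,"dx": 0,"dy": -36,"dz": 0,"gripper": -1},{"rx": 0,"ry": 0,"rz": 0,"dx": -6,"dy": -36,"dz": 0,"gripper": -1},{"rx": 0,"ry": 0,"rz": 0,"dx": -10,"dy": -36,"dz": 0,"gripper": -1},{"rx": 0,"ry": 0,"rz": 0,"dx": -10.4,"dy": -34,"dz": 0,"gripper": -1},{"rx": 0,"ry": 0,"rz": 0,"dx": 0,"dy": 0,"dz": 28,"gripper": -1},{"rx": 0,"ry": 0,"rz": 0,"dx": 0,"dy": 0,"dz": 28,"gripper": -1},{"rx": 0,"ry": 0,"rz": 0,"dx": 0,"dy": 0,"dz": 0,"gripper": -1},{"rx": 0,"ry": 0,"rz": 0,"dx": 0,"dy": 0,"dz": 0,"gripper": -1}])

```text
clock: 11.85
tcp_pos: [0.4796, -0.0696, 0.0749]
orientation: [-0.776, -3.043, -0.004]
contact_force: [0.2, -0.1, -0.4]
grip_width: -0.0004
gripper_force: 0.0
```

```bash
python3 - 2>/dev/null <<'E'
from h import *
rel((.480,-.0705,.0575))
E
```

```text
t 11.85 tcp [479.6 -69.6  74.9] F [ 0.2  -0.13 -0.45] w -0.0004 tips 0.022
shift mm (cur axes) [-0.8 -0.6 17.4]
```

Call:
step_arm(moves=[{"rx": 0,"ry": 0,"rz": 0,"dx": -0.8,"dy": -0.6,"dz": 8,"gripper": -1},{"rx": 0,"ry": 0,"rz": 0,"dx": 0,"dy": 0,"dz": 8,"gripper": -1},{"rx": 0,"ry": 0,"rz": 0,"dx": 0,"dy": 0,"dz": 2,"gripper": -1},{"rx": 0,"ry": 0,"rz": 0,"dx": 0,"dy": 0,"dz": 2,"gripper": -1},{"rx": 0,"ry": 0,"rz": 0,"dx": 0,"dy": 0,"dz": 0,"gripper": -1}])

```text
clock: 12.48
tcp_pos: [0.4799, -0.0707, 0.0544]
orientation: [-0.777, -3.042, -0.005]
contact_force: [-0.7, 0.2, 3.8]
grip_width: -0.0001
gripper_force: 1.3
```

Call:
step_arm(moves=[{"rx": 0,"ry": 0,"rz": 0,"dx": 0,"dy": 0,"dz": 2,"gripper": -1},{"rx": 0,"ry": 0,"rz": 0,"dx": 0,"dy": 0,"dz": 1,"gripper": -1},{"rx": 0,"ry": 0,"rz": 0,"dx": 0,"dy": 0,"dz": 0,"gripper": -1},{"rx": 0,"ry": 0,"rz": 0,"dx": 0,"dy": 0,"dz": 0,"gripper": -1}])

```text
clock: 12.98
tcp_pos: [0.4799, -0.0708, 0.0519]
orientation: [-0.777, -3.042, -0.005]
contact_force: [-3.6, 1.0, 11.6]
grip_width: 0.0001
gripper_force: 5.8
```

Call:
step_arm(moves=[{"rx": 0,"ry": 0,"rz": 0,"dx": 0,"dy": 0,"dz": -5,"gripper": -1},{"rx": 0,"ry": 0,"rz": 0,"dx": 0,"dy": 0,"dz": -20,"gripper": -1},{"rx": 0,"ry": 0,"rz": 0,"dx": 0,"dy": 0,"dz": -40,"gripper": -1},{"rx": 0,"ry": 0,"rz": 0,"dx": 0,"dy": 0,"dz": -30,"gripper": -1},{"rx": 0,"ry": 0,"rz": 0,"dx": 0,"dy": 0,"dz": 0,"gripper": -1},{"rx": 0,"ry": 0,"rz": 0,"dx": 0,"dy": 0,"dz": 0,"gripper": -1},{"rx": 0,"ry": 0,"rz": 0,"dx": 0,"dy": 0,"dz": 0,"gripper": -1}])

```text
clock: 13.85
tcp_pos: [0.4793, -0.0711, 0.1453]
orientation: [-0.776, -3.041, -0.004]
contact_force: [0.0, 0.1, 0.5]
grip_width: -0.0001
gripper_force: 0.0
```

```bash
python3 - 2>/dev/null <<'E'
from h import *
look("z",(.641,.0165))
im=cv2.imread("pics/scene_z.png")[150:260,200:310]
cv2.imwrite("pics/c6.png",cv2.resize(im,(550,550),interpolation=cv2.INTER_NEAREST))
E
```

```text
t 13.85 tcp [479.3 -71.1 145.3] F [0.03 0.08 0.5 ] w -0.0001 tips 0.022
scene [240.86 225.7 ] 0.4 [0.6405 0.0156]
top [239.67 164.73] 0.33 [0.6406 0.0169]
gold mean 241.0 226.0 15
R-B/gray rows 216..230 cols 236..242
[[214  77  83  78  73  71  68  78  74  77  75  70  67  67  73]
 [215  81  80  82  84  61 101 169  74  74  74  80  63  80 107]
 [216 143 144 116  83  91 112 190 135 138 108  78  72  71 114]
 [217 145 143 112  96 207 200 133 140 138 107  83 122 119  77]
 [218 145 141 114  91 167 141 110 140 134 109  81  98  80  66]
 [219 149 147 117  97 188 114 128 141 139  90  84 114  67  65]
 [220 140 152 131  91 163 113 198 134 124  74  80  95  61  94]
 [221 146 180  92  93 157 167 203 132 103  58  84  93  82  99]
 [222 139 185 111  93 184 202 203 125  89  67  84 108  97 102]
 [223 148 200  87  98 209 191 204 133  94  56  87 126  85  96]
 [224 148 198 128  97 197 196 202 125  97  66  78  51  45  74]
 [225  95 157  74  94 198 200 192  75  71  44  77  46  45  45]
 [226 138 147 157  98 146 180 109 119  70  82  87  36  40  36]
 [227 124  92 120  92 107 109 107 112  62  65  85  32  33  37]
 [228  79  91  88  89 106 105 113  72  61  54  66  34  36  47]
 [229  80  92  98 102  97 109 203  75  82  68  53  46  53 100]
 [230  84  81  90  98 104 140 193  79  74  80  58  50  71  96]]
```

View pics/c6.png

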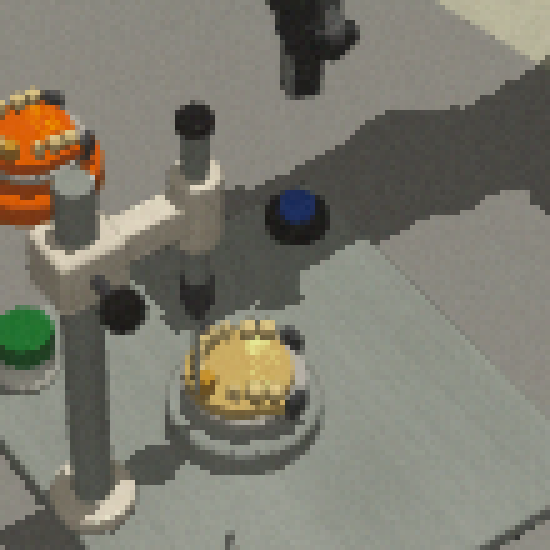

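The picture shows the crown at the rod (about 200,378 in the crop), the button back up (298,205) and the gripper clear of everything.

```bash
python3 -c "
from bench import r
print(r.hand_in())"
```

```text
the job is handed in; nothing more can be done
None
```

I slid the table until the crown touched the rod and the rod just gave, with the crown axis an estimated 6 mm from the rod axis. I then pressed the blue button fully down and let it go, and handed the job in at about 14 s; the hand-in returned no verdict.

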